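# Sort used assay ware into the flap boxes

## Robot

A 6-joint arm with a two-finger parallel gripper is mounted at the origin on the work surface. World frame = base frame: x ahead of the robot, y to its left, z up, the work surface at z = 0. Lengths are in m, angles in rad, forces in N, time in s.
With the tool pointing down it reaches from about 0.2 to 0.875 m from the base axis. Payload 3.4 kg.
Tool frame: the origin (TCP) lies between the finger pads; the fingertips stand 25 mm ahead of it and the grasp point (between the pads) lies 6 mm ahead of it (r.nose_length is the z of the fingertips in the tool frame, in m); z points along the fingers, x is the direction in which the jaws open and shut, and the axes are right-handed (so a half turn about z gives the same grasp; the last joint's range is limited). The gripper opens to 94 mm and grips with 3 to 60 N. Pads are 16 mm wide; open, the fingers measure 119 mm over their backs; the gripper's body (75 mm by 177 mm) begins 78 mm behind the grasp point.
Start: joints at [1.199, 0.276, 1.505, -0, 1.361, -0.121], TCP at [0.143, 0.557, 0.23] pointing down, gripper open.
Joint ranges: [-2.89, 2.89], [-0.75, 2.08], [0.22, 2.7], [-1.18, 4.32], [0.11, 2.71], [-2.7, 2.7]. Speed limits (rad/s): [2.57, 2.57, 3.14, 3.14, 3.14, 3.14].

## Interface

Orientations are given as a unit quaternion [w, x, y, z].
In Python, from plant import r, gripper_to, inverse_kinematics, vision, models, telemetry gives the robot as it stands. Calls block until the motion is done:
- r.move_to(position, orientation): joint-space move of the TCP to a pose.
- r.move_l(position, rot=None, vel=0.15, guard=None): straight line of the TCP; rot=None keeps the orientation; vel is the mean speed in m/s. With guard (N) it stops when the force on the tool has changed by that much, and returns True; else False.
- r.movej(angles): joint-space move.
- gripper_to(opening, f_grip=None): finger opening in m; f_grip is the grip in N (None keeps the last); returns when the fingers have stopped.
- r.hold(seconds).
- inverse_kinematics(position, orientation): joint angles nearest the present ones, or None.
- vision.snapshot(name): name is "scene" or "side" or "wrist"; returns the picture (480x640x3 uint8, red, green, blue); there is no depth.
- vision.get_calibration(name): a dict with "fx", "fy", "cx", "cy" (pixels), "D" ([k1, k2, p1, p2, k3] as OpenCV has them; the pictures are not rectified), "position" and "orientation" of the camera in the world. Camera axes: x right, y down, z forward; pixel columns grow to the right and rows downward; lengths in m; the calibration is good to about 2 mm. A picture is of the moment at which its call begins: read the wrist's pose just before it. get_calibration takes no time and is no camera call; for the wrist camera it gives the pose at the moment of the call.
A pose or a line that the arm cannot do raises r.PlanningError and nothing moves.
- r.sign_off(): hands the job in, once; it reports no verdict.
Trained networks look in the newest picture that a camera, given by its name, has taken for a name from the list of things; names that differ only in an ending like _2 or _b are one class to them, and where a whole thing is asked for, a point or a joint stands for the part that bears it (a point fixed in the world has none). Each returns a list of dicts, best first, with "score" (0 to 1); they miss things now and then, are a little off and sometimes report something else, mostly with a low value. They report only what shows in the picture. A call takes as long as a camera call.
- models.boxes_of(thing, camera): "at" ([x, y, z] in m, in world coordinates, good to about 4 mm: the middle of the surface that is visible of it).
- models.regions_of(thing, camera): "pixels" (480x640 bool, what is visible of it).
- models.mark_of(thing, camera): "at" ([x, y, z] in m, in world coordinates, good to about 4 mm: a listed point, or the origin of a listed thing).
Readings, each from a call of its own:
- telemetry.current_t(): time.
- telemetry.current_joints(): joint angles.
- telemetry.current_dq(): joint speeds.
- telemetry.current_joint_efforts(): joint torques, N m.
- telemetry.current_ee_pos(): TCP position.
- telemetry.current_tool_rot(): TCP orientation.
- telemetry.current_wrist_force(): force on the tool from outside, world axes, zero at the start.
- telemetry.current_torque(): the same for the moment, N m.
- telemetry.current_opening(): finger opening in m.
Only numpy, scipy, OpenCV 4.12 (cv2) and the standard library are available. Lean on these libraries where they do the work, as an engineer would, in place of code of your own. Each camera call takes 0.05 s, during which the arm holds its last target. There are 200 camera calls.

## Task

Clear the bench: slide the well plate into the box with the wide slot and both round pots, one behind the other, into the box with the narrow slot, each far enough in that the sprung flap drops shut behind it. Feel for the back wall and do not ram it (30 N at most), keep all ware upright, and leave the bottle, rack and beaker where they are.

Things in the scene. Friction and masses are not known exactly. Their poses are not given: they have to be found in the camera images.
- plate: White deep-well plate with a grid of 24 round grey wells, 128 mm (its x) by 86 mm (its y) by 27 mm high, about 160 g (varies), solid sides. It is too wide to be gripped; it enters the wide slot end first (its x along the slot, either end). Origin: centre of its underside, z up.
- pot_a: Round low sample pot, clear base with white lid, 60 mm diameter, 28 mm high, about 90 g (varies). Origin: centre of its underside, z up.
- pot_b: Round low sample pot, clear base with white lid, 60 mm diameter, 28 mm high, about 90 g (varies). Origin: centre of its underside, z up. Same as the other pot; either may go in first.
- wide_box: White box fixed to the bench, 150 mm high, clear roof and lower sides, for plates (on the robot's left). Slot in its upright front face 96 mm wide, 42 mm high; inside equally wide, 146 mm deep from face to rigid back wall, floor = bench; side walls 10 mm. Origin: on the bench, middle of the slot, in the face. x points inward, z up.
- wide_box_slot (a point): Middle of the slot opening, in the face, 21 mm up; axes as the box. Beside it two steel lead-in wings, 16 mm high, stand 25 mm out and flare 15 mm wider each side. The tall upright face above stops an upright gripper before its fingertips get in: lean the tool. A plate touching the back wall has its rear edge 18 mm inside the face.
- narrow_box: White box fixed to the bench, 150 mm high, clear roof and lower sides, for pots (on the robot's right). Slot in its upright front face 68 mm wide, 42 mm high; inside equally wide, 138 mm deep from face to rigid back wall, floor = bench; side walls 10 mm. Origin: on the bench, middle of the slot, in the face. x points inward, z up.
- narrow_box_slot (a point): Middle of the slot opening, in the face, 21 mm up; axes as the box. Beside it two steel lead-in wings, 16 mm high, stand 25 mm out and flare 15 mm wider each side. The tall upright face above stops an upright gripper before its fingertips get in: lean the tool. The second of two pots in a row touching the back wall has its rear edge 18 mm inside the face.
- wide_flap (a joint): Sprung steel flap in the wide slot: 0 = hanging shut, up to 1.45 swung inward. Hinged at the slot's top (in the face, 40 mm up), lower edge 24 mm over the bench, 3 mm thick. Ware pushes it open (under 2 N) and it rides on top; it falls shut once the ware's rear edge is 13 mm inside the face and the fingers are out.
- narrow_flap (a joint): Sprung steel flap in the narrow slot: 0 = hanging shut, up to 1.45 swung inward. Hinged at the slot's top (in the face, 40 mm up), lower edge 24 mm over the bench, 3 mm thick. Ware pushes it open (under 2 N) and it rides on top; it falls shut once the ware's rear edge is 13 mm inside the face and the fingers are out.
- bottle: Bystander: white bottle, 60 mm diameter, 125 mm high, standing on the far side. Origin: centre of its underside.
- rack: Bystander: grey tube rack, 80 x 125 x 64 mm high, on the far side. Origin: centre of its underside.
- beaker: Bystander: glass beaker, 68 mm diameter, 80 mm high, on the far side. Origin: centre of its underside.

How it is judged:
By the outcome, as a careful person would: the job done as asked, in the order asked, and still so for the second after the job is handed in, with the robot touching nothing.
It also fails if it takes over 72 s, if anything falls off the work surface, if the arm or the gripper's body presses on something with over 40 N, if the wrist force passes 120 N, or if a joint passes its speed limit or range.

## Working session

There is one attempt and no reset: what is moved stays moved. The work goes in short steps, each a Python script; the robot and the scene stay as the last script left them, time stands still between calls to the robot, and variables do not carry over. Pictures are saved under pics/ and viewed, about 8 in all and at most 12, crops included, and the job is handed in when it is done.

```bash
ls; mkdir -p pics
python3 - <<'E'
from plant import r, vision, models, telemetry
import cv2
for c in ["scene","side"]:
    im=vision.snapshot(c); cv2.imwrite(f"pics/{c}0.png",im[:,:,::-1])
    k=vision.get_calibration(c); print(c,k)
    for n in ["plate","pot_a","wide_box","narrow_box","wide_box_slot","narrow_box_slot","bottle","rack","beaker"]:
        print(n,[( [round(float(v),3) for v in d["at"]],round(d["score"],2)) for d in models.mark_of(n,c)[:3]])
print(telemetry.current_t(), telemetry.current_tool_rot())
E
```

```text
pics
scene {'fx': 498.5032305259959, 'fy': 498.5032305259959, 'cx': 324.79219637086595, 'cy': 233.61290743471122, 'D': array([-0.04161243,  0.        ,  0.        ,  0.        ,  0.        ]), 'position': array([1.41489648, 0.28131643, 0.67861876]), 'orientation': array([-0.25106181,  0.52051945,  0.7292022 , -0.36645821])}
plate [([0.525, 0.171, 0.001], 0.97)]
pot_a [([0.58, -0.006, -0.001], 0.94), ([0.526, -0.146, 0.003], 0.79)]
wide_box [([0.523, 0.328, -0.001], 0.95)]
narrow_box [([0.514, -0.344, -0.001], 0.57)]
wide_box_slot [([0.777, -0.093, -0.004], 0.42), ([0.517, -0.339, -0.003], 0.41)]
narrow_box_slot [([0.516, -0.34, 0.019], 0.71)]
bottle [([0.773, 0.102, 0.001], 0.61)]
rack [([0.78, -0.094, 0.0], 0.69), ([0.771, 0.1, 0.001], 0.36)]
beaker [([0.744, -0.259, 0.003], 0.94), ([0.526, 0.329, 0.0], 0.39)]
side {'fx': 592.3321734945448, 'fy': 592.3321734945448, 'cx': 331.146689712069, 'cy': 232.57497844801114, 'D': array([-0.03237449,  0.        ,  0.        ,  0.        ,  0.        ]), 'position': array([ 0.23219804, -0.80544784,  0.8297826 ]), 'orientation': array([-0.4067538 ,  0.88640019, -0.19749418,  0.09920735])}
plate [([0.524, 0.176, -0.001], 0.58)]
pot_a [([0.528, -0.144, 0.001], 0.87), ([0.516, -0.345, -0.0], 0.66), ([0.575, -0.009, 0.002], 0.65)]
wide_box [([0.524, 0.325, -0.001], 0.56)]
narrow_box [([0.515, -0.345, -0.003], 0.9)]
wide_box_slot [([0.524, 0.33, 0.022], 0.73)]
narrow_box_slot []
bottle [([0.773, 0.105, -0.007], 0.75)]
rack [([0.779, -0.096, 0.001], 0.84)]
beaker [([0.75, -0.259, -0.002], 0.88)]
1.0 [-2.93758493e-05  7.89984435e-01  6.13126895e-01  5.17657186e-05]
```

View pics/scene0.png

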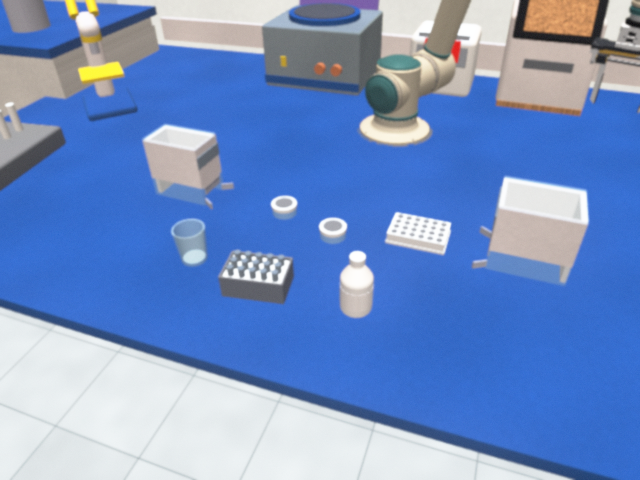

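View pics/side0.png

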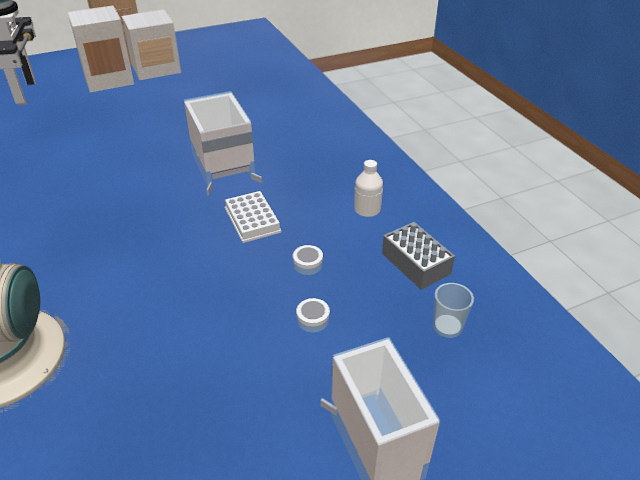

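The pictures agree with the networks: the plate lies before the wide box (slot facing −y), and both pots lie before the narrow box (slot facing +y). Next I check reach with a leaned tool and take a look from above.

```bash
cat > h.py <<'E'
from plant import r, gripper_to, inverse_kinematics, vision, models, telemetry
import numpy as np, cv2
from scipy.spatial.transform import Rotation as R
def quat(fwd_yaw, lean, flip=False):
    """tool z leans towards fwd_yaw by `lean` from straight down; jaws across it"""
    f=np.array([np.cos(fwd_yaw),np.sin(fwd_yaw),0]); z=np.sin(lean)*f+np.array([0,0,-np.cos(lean)])
    x=np.cross([0,0,1.],f)*(-1 if flip else 1)
    return R.from_matrix(np.c_[x,np.cross(z,x),z]).as_quat(scalar_first=True)
def tcp(tip, q):
    return np.asarray(tip,float)-r.nose_length*R.from_quat(q,scalar_first=True).apply([0,0,1])
def px2w(cal,uv,z):
    K=np.array([[cal["fx"],0,cal["cx"]],[0,cal["fy"],cal["cy"]],[0,0,1]])
    n=cv2.undistortPoints(np.asarray(uv,float).reshape(-1,1,2),K,np.asarray(cal["D"]))[:,0]
    d=R.from_quat(cal["orientation"],scalar_first=True).apply(np.c_[n,np.ones(len(n))])
    p=np.asarray(cal["position"]); return p+d*((z-p[2])/d[:,2])[:,None]
E
python3 - <<'E'
from h import *
np.set_printoptions(precision=3,suppress=True)
q0=telemetry.current_tool_rot();c=vision.get_calibration("wrist");R0=R.from_quat(q0,scalar_first=True)
print("cam in tool",R0.inv().apply(c["position"]-telemetry.current_ee_pos()),(R0.inv()*R.from_quat(c["orientation"],scalar_first=True)).as_matrix(),c["fx"],r.nose_length)
for name,yaw,pts in [("w",np.pi/2,[(.524,.07),(.524,.36)]),("n",-np.pi/2,[(.578,.05),(.527,-.09),(.515,-.37)])]:
  for lean in (.6,.8):
    for fl in (0,1):
      q=quat(yaw,lean,fl)
      for p in pts:
        for z in (.012,.1):
          print(name,lean,fl,p,z,inverse_kinematics(tcp([*p,z],q),q))
E
```

```text
cam in tool [-0.001 -0.078 -0.155] [[ 1.     0.001 -0.   ]
 [-0.001  0.962  0.272]
 [ 0.    -0.272  0.962]] 332.65200673179106 0.025
w 0.6 0 (0.524, 0.07) 0.012 [-0.407  0.505  1.906  0.626  1.087  2.336]
w 0.6 0 (0.524, 0.07) 0.1 [-0.407  0.386  1.818  0.576  1.257  2.462]
w 0.6 0 (0.524, 0.36) 0.012 [0.132 0.502 1.912 0.848 0.842 2.654]
w 0.6 0 (0.524, 0.36) 0.1 None
w 0.6 1 (0.524, 0.07) 0.012 [-0.407  0.505  1.906  0.626  1.087 -0.806]
w 0.6 1 (0.524, 0.07) 0.1 [-0.407  0.386  1.818  0.576  1.257 -0.679]
w 0.6 1 (0.524, 0.36) 0.012 [ 0.132  0.502  1.912  0.848  0.842 -0.488]
w 0.6 1 (0.524, 0.36) 0.1 [ 0.132  0.383  1.825  0.735  0.988 -0.302]
w 0.8 0 (0.524, 0.07) 0.012 [-0.504  0.599  1.897  0.734  1.215  2.167]
w 0.8 0 (0.524, 0.07) 0.1 [-0.504  0.472  1.828  0.697  1.364  2.301]
w 0.8 0 (0.524, 0.36) 0.012 [0.02  0.57  1.978 1.086 0.945 2.332]
w 0.8 0 (0.524, 0.36) 0.1 [0.02  0.434 1.905 0.971 1.053 2.545]
w 0.8 1 (0.524, 0.07) 0.012 [-0.504  0.599  1.897  0.734  1.215 -0.974]
w 0.8 1 (0.524, 0.07) 0.1 [-0.504  0.472  1.828  0.697  1.364 -0.841]
w 0.8 1 (0.524, 0.36) 0.012 [ 
[... 975 characters left out ...]
0.578, 0.05) 0.1 [ 0.414  0.588  1.586 -0.727  1.413  0.702]
n 0.8 0 (0.527, -0.09) 0.012 [ 0.222  0.596  1.907 -0.912  1.087  0.854]
n 0.8 0 (0.527, -0.09) 0.1 [ 0.222  0.467  1.838 -0.843  1.214  0.687]
n 0.8 0 (0.515, -0.37) 0.012 None
n 0.8 0 (0.515, -0.37) 0.1 [-0.306  0.426  1.922 -1.103  0.873  0.479]
n 0.8 1 (0.578, 0.05) 0.012 [ 0.414  0.693  1.65  -0.753  1.288 -2.322]
n 0.8 1 (0.578, 0.05) 0.1 [ 0.414  0.588  1.586 -0.727  1.413 -2.439]
n 0.8 1 (0.527, -0.09) 0.012 [ 0.222  0.596  1.907 -0.912  1.087 -2.288]
n 0.8 1 (0.527, -0.09) 0.1 [ 0.222  0.467  1.838 -0.843  1.214 -2.454]
n 0.8 1 (0.515, -0.37) 0.012 None
n 0.8 1 (0.515, -0.37) 0.1 [-0.306  0.426  1.922 -1.103  0.873 -2.663]
```

Run:
```python
from h import *
np.set_printoptions(precision=3,suppress=True)
r.move_to([.50,.17,.33],quat(np.pi/2,0,1))
c=vision.get_calibration("wrist"); im=vision.snapshot("wrist"); cv2.imwrite("pics/w1.png",im[:,:,::-1])
np.save("w1cal.npy",c,allow_pickle=True)
for n in ["plate","pot_a","wide_box","wide_box_slot","narrow_box"]:
    print(n,[(d["at"],round(d["score"],2)) for d in models.mark_of(n,"wrist")[:3]])
m=models.regions_of("plate","wrist")
if m:
    cs,_=cv2.findContours(m[0]["pixels"].astype(np.uint8),cv2.RETR_EXTERNAL,cv2.CHAIN_APPROX_NONE); k=max(cs,key=cv2.contourArea)[:,0]
    for z in (0.027,): 
        w=px2w(c,k,z)[:,:2].astype(np.float32); print("plate rect",z,cv2.minAreaRect(w*1000),m[0]["score"])
print(telemetry.current_t(),telemetry.current_wrist_force())
```

```text
plate [([0.5152, 0.1722, 0.0002], 0.81)]
pot_a [([0.5779, -0.0127, 0.0028], 0.84), ([0.7718, 0.1062, -0.0018], 0.67)]
wide_box [([0.5261, 0.323, 0.0022], 0.55)]
wide_box_slot [([0.5249, 0.3251, 0.0215], 0.77)]
narrow_box []
plate rect 0.027 ((522.9320068359375, 174.9320831298828), (126.85841369628906, 83.36422729492188), 88.98118591308594) 0.63
3.2833 [ 0.219 -0.095  0.502]
```

View pics/w1.png

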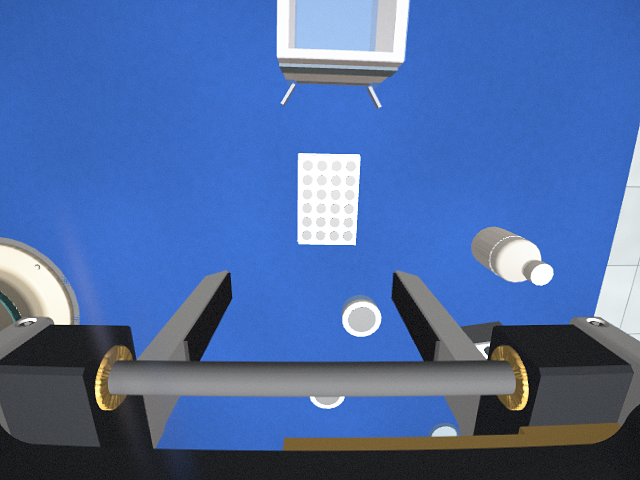

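The wrist picture shows the plate at pixel (328,199), long side along the slot direction; the wing tips are at about (283,103) and (380,106), so the wide box is almost square to it. Next: push the plate.

Run:
```python
from h import *
np.set_printoptions(precision=4,suppress=True)
c=np.load("w1cal.npy",allow_pickle=True).item()
w=px2w(c,[[283,103],[380,106]],.012);print(w, w.mean(0), np.degrees(np.arctan2(*(w[1]-w[0])[[1,0]])))
im=cv2.imread("pics/w1.png")
cv2.imwrite("pics/w1c.png",cv2.resize(im[20:125,260:420],None,fx=5,fy=5,interpolation=cv2.INTER_CUBIC))
```

```text
[[0.4623 0.3035 0.012 ]
 [0.5921 0.3002 0.012 ]] [0.5272 0.3019 0.012 ] -1.4451724335979004
```

View pics/w1c.png

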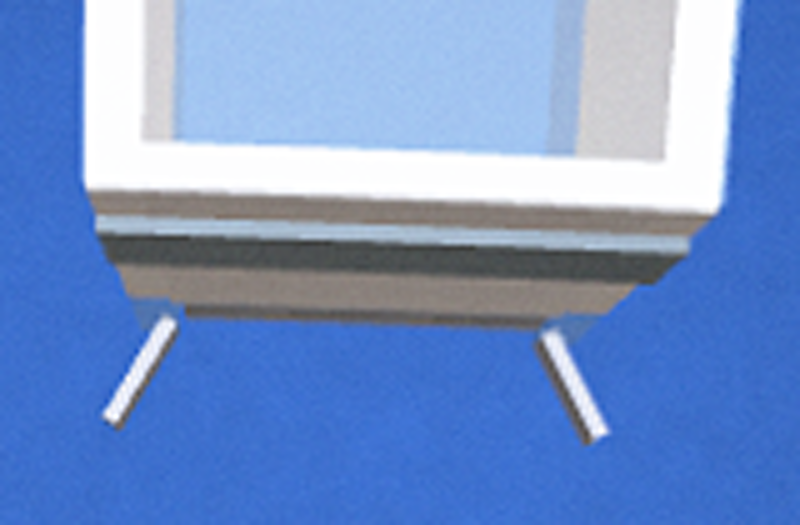

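```bash
cat >> h.py <<'E'
class Lane:
    """straight push frame: origin o (xy), forward yaw, fixed leaned tool"""
    def __init__(s,o,yaw,lean,flip): s.o=np.array(o);s.yaw=yaw;s.q=quat(yaw,lean,flip)
    def p(s,a,z=.011,b=0):
        f=np.array([np.cos(s.yaw),np.sin(s.yaw)]);n=np.array([-f[1],f[0]])
        return tcp([*(s.o+a*f+b*n),z],s.q)
    def a(s):
        q=telemetry.current_tool_rot();t=np.array(telemetry.current_ee_pos())+r.nose_length*R.from_quat(q,scalar_first=True).apply([0,0,1])
        d=t[:2]-s.o; return d@[np.cos(s.yaw),np.sin(s.yaw)], t[2]
def F(): return np.round(telemetry.current_wrist_force(),2)
E
python3 - <<'E'
from h import *
L=Lane([.5265,.327],np.radians(88.2),.75,1)
for a,z in ((-.25,.08),(-.25,.011),(0,.011),(.02,.011),(.02,.06)): print(inverse_kinematics(L.p(a,z),L.q) is not None,end=" ")
r.move_to(L.p(-.255,.09),L.q); gripper_to(.05)
print(r.move_l(L.p(-.255),vel=.12,guard=8),L.a(),F())
print(r.move_l(L.p(-.21),vel=.06,guard=12),L.a(),F())
print(r.move_l(L.p(-.11),vel=.08,guard=12),L.a(),F(),telemetry.current_t())
im=vision.snapshot("wrist"); cv2.imwrite("pics/w2.png",im[:,:,::-1])
E
```

```text
True True True True True False (np.float64(-0.25502328389509726), np.float64(0.011267053780564543)) [-0.31 -1.37  0.95]
False (np.float64(-0.20998712276751222), np.float64(0.010955141945005208)) [ 0.19 -0.31  0.16]
False (np.float64(-0.11012188575084843), np.float64(0.011139195455800152)) [0.38 0.17 0.72] 8.1917
```

View pics/w2.png

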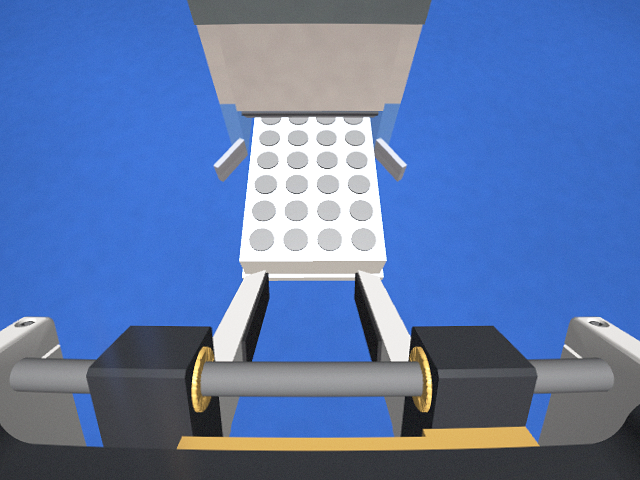

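The plate is square and centred in front of the slot (front edge at columns 253–370, wing roots at about 245–377). Push on.

Run:
```python
from h import *
L=Lane([.5265,.327],np.radians(88.2),.75,1)
f0=F()
h=r.move_l(L.p(-.015),vel=.07,guard=10);print(h,L.a(),F(),f0)
if not h:
    h=r.move_l(L.p(.024),vel=.025,guard=7);print(h,L.a(),F(),telemetry.current_t())
im=vision.snapshot("wrist"); cv2.imwrite("pics/w3.png",im[:,:,::-1])
```

```text
False (np.float64(-0.015138848684680819), np.float64(0.011035711905828048)) [ 0.13  0.03 -0.91] [0.88 0.46 0.53]
True (np.float64(0.010839615299574), np.float64(0.010326941927431083)) [ 0.   -3.48  1.93] 10.775
```

View pics/w3.png

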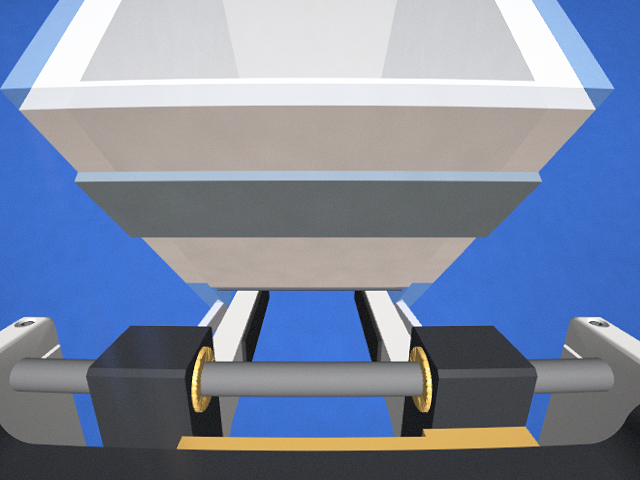

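Run:
```python
from h import *
np.set_printoptions(precision=4,suppress=True)
L=Lane([.5265,.327],np.radians(88.2),.75,1)
r.move_l(L.p(-.08),vel=.15)
a=vision.snapshot("wrist")
r.move_l(L.p(-.10,.12),vel=.25)
r.move_to([.52,-.22,.33],quat(np.pi/2,0,1)); gripper_to(.094)
c=vision.get_calibration("wrist"); b=vision.snapshot("wrist"); np.save("w4cal.npy",c,allow_pickle=True)
for n in ["pot_a","narrow_box","narrow_box_slot"]:
    print(n,[(d["at"],round(d["score"],2)) for d in models.mark_of(n,"wrist")[:3]])
cv2.imwrite("pics/w4.png",np.vstack([a[80:360],b])[:,:,::-1][:,:,:])
print(telemetry.current_t())
import numpy
s=vision.snapshot("scene"); print("plate",[(d["at"],d["score"]) for d in models.mark_of("plate","scene")])
v=cv2.imread("pics/w4.png"); cv2.imwrite("pics/w4.png",cv2.resize(v,None,fx=.78,fy=.78,interpolation=cv2.INTER_AREA)); cv2.imwrite("pics/w4b.png",b[:,:,::-1])
```

```text
pot_a [([0.5219, -0.1422, 0.0], 0.76), ([0.578, -0.0129, 0.0016], 0.64)]
narrow_box [([0.5145, -0.3393, -0.0008], 0.62)]
narrow_box_slot [([0.508, -0.3412, 0.02], 0.89)]
14.975
plate []
```

View pics/w4.png

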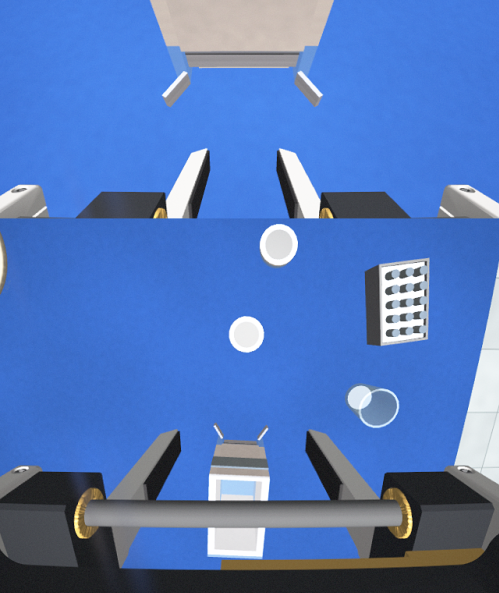

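The wide flap hangs shut (strip at the top, no plate protruding). The pots are at (279,244) and (246,333) in this view, the narrow box at (240,470). I zoom in on the box for its yaw.

Run:
```python
import cv2
b=cv2.imread("pics/w4b.png"); cv2.imwrite("pics/w4c.png",cv2.resize(b[250:350,250:370],None,fx=6,fy=6,interpolation=cv2.INTER_CUBIC))
```

```text
(no output)
```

View pics/w4c.png

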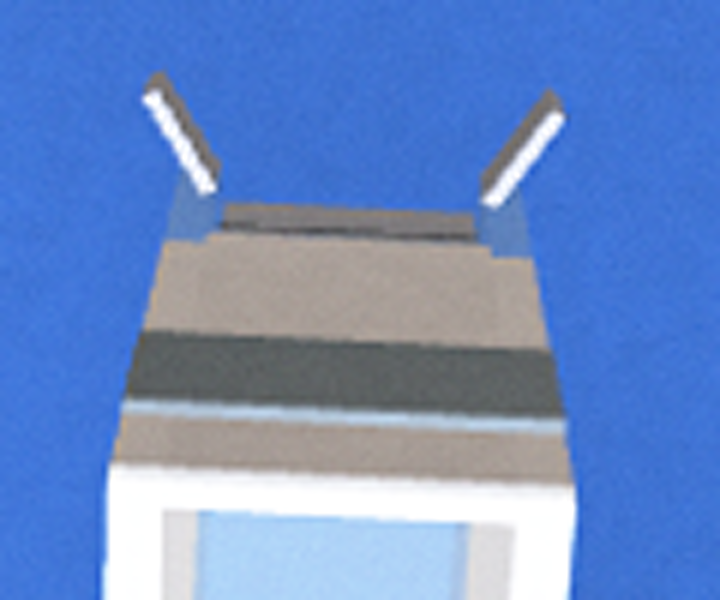

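Run:
```python
from h import *
np.set_printoptions(precision=4,suppress=True)
c=np.load("w4cal.npy",allow_pickle=True).item()
for uv,z in (([[275.3,266.2],[343,269.5]],.016),([[268.3,327.7],[345.7,331.2]],.15)):
    w=px2w(c,uv,z);print(w[:,:2],w.mean(0),np.linalg.norm(w[1]-w[0]),np.degrees(np.arctan2(*(w[1]-w[0])[[1,0]])))
g=cv2.cvtColor(cv2.imread("pics/w4b.png"),cv2.COLOR_BGR2HSV)
m=((g[...,1]<60)&(g[...,2]>150)).astype(np.uint8)
n,l,s,ce=cv2.connectedComponentsWithStats(m)
for i in range(1,n):
    if 400<s[i,4]<5000 and s[i,1]<230: print(s[i],px2w(c,ce[i],.028))
```

```text
[[ 0.4668 -0.3174]
 [ 0.5687 -0.3227]] [ 0.5178 -0.3201  0.016 ] 0.10199249203794518 -2.9743306774507405
[[ 0.4718 -0.3419]
 [ 0.56   -0.3464]] [ 0.5159 -0.3442  0.15  ] 0.08829444733013103 -2.9362228602028226
[ 333    7   49   54 2048] [[ 0.577  -0.0076  0.028 ]]
[ 294  125   44   47 1625] [[ 0.5265 -0.146   0.028 ]]
[ 446  214   65   54 1026] [[ 0.7464 -0.2634  0.028 ]]
```

Pot B already sits on the lane axis, and pot A is 44 mm off it. Next I push pot B part-way into the slot, then bring pot A diagonally to the mouth.

```bash
cat >> h.py <<'E'
N=Lane([.5155,-.344],np.radians(-92.95),.75,0)
def laneA(frm,to):
    d=np.array(to)-frm; return Lane(to,np.arctan2(d[1],d[0]),.7,0), np.linalg.norm(d)
E
python3 - <<'E'
from h import *
np.set_printoptions(precision=3,suppress=True)
to=N.o-.085*np.array([np.cos(N.yaw),np.sin(N.yaw)]); A,d=laneA(np.array([.577,-.0077]),to)
for l in (.65,.7,.75,.8):
    T=Lane(N.o,N.yaw,l,0); print(l,inverse_kinematics(T.p(.016,.008),T.q))
for a in (-.26,-.26,0): print(inverse_kinematics(N.p(a,.09 if a else .011),N.q))
print(inverse_kinematics(A.p(-d-.06,.09),A.q),inverse_kinematics(A.p(-d-.06),A.q),inverse_kinematics(A.p(-.03),A.q),A.yaw,d)
E
```

```text
0.65 [-0.36   0.524  1.927 -1.006  0.751  0.476]
0.7 [-0.333  0.541  1.942 -1.085  0.775  0.573]
0.75 [-0.306  0.56   1.956 -1.157  0.804  0.665]
0.8 None
[ 0.201  0.476  1.807 -0.782  1.214  0.673]
[ 0.201  0.476  1.807 -0.782  1.214  0.673]
[-0.277  0.554  1.958 -1.137  0.822  0.669]
[ 0.332  0.627  1.454 -0.581  1.494  0.732] [ 0.332  0.71   1.517 -0.593  1.372  0.814] [-0.093  0.577  1.838 -0.842  1.029  0.694] -1.7942210508817809 0.25782094658665966
```

Run:
```python
from h import *
np.set_printoptions(precision=3,suppress=True)
r.move_to(N.p(-.27,.10),N.q); gripper_to(.03)
print(r.move_l(N.p(-.27),vel=.12,guard=8),F())
print(r.move_l(N.p(-.12),vel=.08,guard=10),N.a(),F())
im=vision.snapshot("side"); print([(d["at"],d["score"]) for d in models.mark_of("pot_a","side")[:3]])
print(r.move_l(N.p(-.01),vel=.06,guard=10),N.a(),F(),telemetry.current_t())
im=vision.snapshot("side"); print([(d["at"],d["score"]) for d in models.mark_of("pot_a","side")[:3]])
im2=vision.snapshot("wrist"); cv2.imwrite("pics/w5.png",cv2.resize(np.hstack([im,im2]),(800,300),interpolation=cv2.INTER_AREA)[:,:,::-1])
```

```text
False [-0.21 -0.06 -0.14]
False (np.float64(-0.12026235469598492), np.float64(0.011024878360197336)) [-0.19  0.62  0.28]
[([0.5195, -0.2529, 0.003], 0.65), ([0.5753, -0.0088, 0.0027], 0.41)]
False (np.float64(-0.010144317185275418), np.float64(0.01109709140386671)) [ 0.19  0.55 -0.65] 22.2417
[([0.5243, 0.3298, 0.0239], 0.33)]
```

View pics/w5.png

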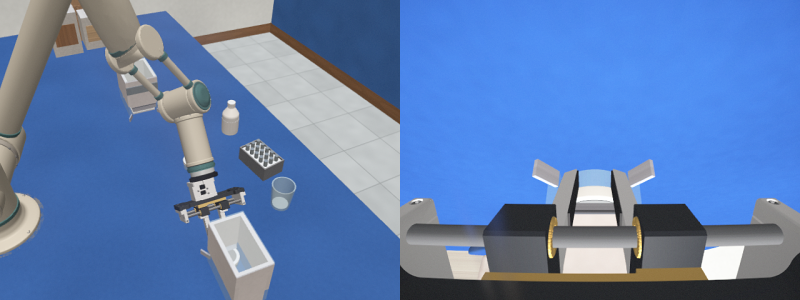

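Pot B is in the slot (side view at (235,255), seen through the box). Now pot A.

Run:
```python
from h import *
np.set_printoptions(precision=3,suppress=True)
r.move_l(N.p(-.08),vel=.15); r.move_l(N.p(-.10,.12),vel=.25)
to=N.o-.085*np.array([np.cos(N.yaw),np.sin(N.yaw)]); A,d=laneA(np.array([.577,-.0077]),to)
r.move_to(A.p(-d-.065,.10),A.q)
print(r.move_l(A.p(-d-.065),vel=.12,guard=8),F())
print(r.move_l(A.p(-.033),vel=.08,guard=10),A.a(),F())
r.move_l(A.p(-.07),vel=.12); r.move_l(A.p(-.085,.11),vel=.25)
r.move_to([.50,-.20,.33],quat(np.pi/2,0,1)); gripper_to(.094)
c=vision.get_calibration("wrist"); b=vision.snapshot("wrist"); cv2.imwrite("pics/w6.png",b[:,:,::-1])
print([(d["at"],d["score"]) for d in models.mark_of("pot_a","wrist")[:3]],to,telemetry.current_t())
g=cv2.cvtColor(b,cv2.COLOR_RGB2HSV)
m=((g[...,1]<60)&(g[...,2]>150)).astype(np.uint8)
n,l,s,ce=cv2.connectedComponentsWithStats(m)
for i in range(1,n):
    if 400<s[i,4]<5000 and s[i,1]<330: print(s[i],px2w(c,ce[i],.028))
```

```text
False [ 0.22 -0.9  -0.13]
False (np.float64(-0.03311022321459599), np.float64(0.010979658152299305)) [0.36 0.85 0.64]
[([0.5118, -0.3643, 0.0019], 0.93), ([0.5211, -0.2645, 0.005], 0.64)] [ 0.52  -0.259] 32.6333
[  0   0  32 139 890] [[ 0.12  -0.028  0.028]]
[   0    9   23  117 1776] [[ 0.106 -0.022  0.028]]
[ 500   69   63  110 4961] [[ 0.793 -0.091  0.028]]
[ 305  223   42   41 1358] [[ 0.521 -0.258  0.028]]
[ 457  228   67   54 1056] [[ 0.747 -0.264  0.028]]
[163 271  64  57 426] [[ 0.331 -0.337  0.028]]
[397 271  47  50 509] [[ 0.667 -0.337  0.028]]
[ 290  301   66   21 1115] [[ 0.517 -0.366  0.028]]
```

View pics/w6.png

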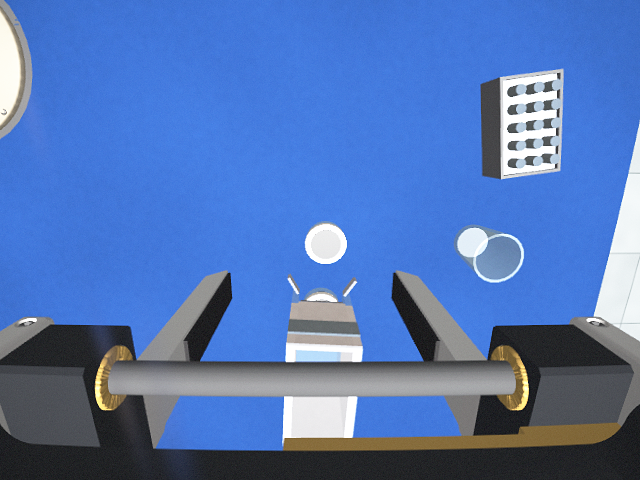

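Pot A is at (326,243), centred before the slot, with pot B's rear just showing in the mouth. Final push.

Run:
```python
from h import *
np.set_printoptions(precision=4,suppress=True)
r.move_to(N.p(-.15,.10),N.q); gripper_to(.03)
print(r.move_l(N.p(-.15),vel=.12,guard=8),F())
h=r.move_l(N.p(-.045),vel=.07,guard=10);print(h,N.a(),F())
if not h:
    r.move_l(N.p(-.065,.009),vel=.1); gripper_to(.014)
    h=r.move_l(N.p(-.008,.009),vel=.05,guard=10);print(h,N.a(),F())
    if not h:
        h=r.move_l(N.p(.0185,.009),vel=.02,guard=7);print(h,N.a(),F(),telemetry.current_t())
b=vision.snapshot("side"); cv2.imwrite("pics/s7.png",b[:,:,::-1])
```

```text
False [ 0.18  0.22 -0.68]
False (np.float64(-0.0451317032216597), np.float64(0.011036403124071684)) [0.31 1.31 0.58]
False (np.float64(-0.008028535086746849), np.float64(0.009065470277036757)) [-0.1   0.13 -0.43]
True (np.float64(0.011366054699701564), np.float64(0.00823916645647706)) [0.23 3.15 3.16] 40.325
```

Run:
```python
from h import *
np.set_printoptions(precision=4,suppress=True)
r.move_l(N.p(-.08,.009),vel=.12); r.move_l(N.p(-.10,.12),vel=.25)
r.move_to([.50,-.13,.20],quat(np.pi/2,0,1)); gripper_to(.094)
c=vision.get_calibration("wrist");a=vision.snapshot("wrist"); print([(d["at"],d["score"]) for d in models.mark_of("pot_a","wrist")[:3]])
b=vision.snapshot("side"); s=vision.snapshot("scene")
for n in ("bottle","rack","beaker"): print(n,[(d["at"],d["score"]) for d in models.mark_of(n,"scene")[:1]])
# crops: narrow mouth in wrist view, narrow box in side view, both in scene
f=lambda im,y0,y1,x0,x1:cv2.resize(im[y0:y1,x0:x1],(400,300),interpolation=cv2.INTER_CUBIC)
cv2.imwrite("pics/fin.png",np.vstack([np.hstack([f(a,180,390,180,460),f(b,330,480,290,490)]),np.hstack([f(b,80,215,170,350),f(s,110,230,120,280)])])[:,:,::-1])
print(telemetry.current_t())
```

```text
[]
bottle [([0.7718, 0.1027, 0.0016], 0.7)]
rack [([0.7774, -0.0954, -0.0009], 0.86)]
beaker [([0.7461, -0.2596, 0.0015], 0.7)]
44.3667
```

View pics/fin.png

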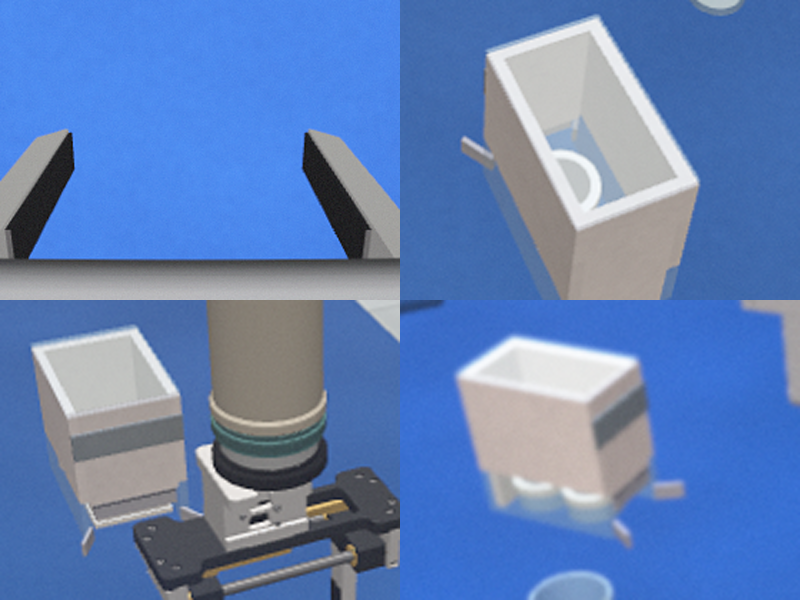

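Both pots show inside the narrow box. For a last look, I view both flaps straight on with the wrist camera.

Run:
```python
from h import *
V=Lane(N.o,N.yaw,.6,1); W=Lane([.5265,.327],np.radians(88.2),.6,1)
ok=[inverse_kinematics(V.p(-.13,.07),V.q),inverse_kinematics(W.p(-.13,.07),W.q)]; print(ok)
ims=[]
if ok[0] is not None: r.move_to(V.p(-.13,.07),V.q); ims.append(vision.snapshot("wrist"))
r.move_to(W.p(-.13,.07),W.q); ims.append(vision.snapshot("wrist"))
cv2.imwrite("pics/fin2.png",np.hstack([cv2.resize(i[0:300,120:520],(400,300)) for i in ims])[:,:,::-1]); print(telemetry.current_t())
```

```text
[None, array([-0.17992753,  0.38986494,  1.91556129,  0.69594739,  1.05729089,
       -0.56874107])]
45.6833
```

View pics/fin2.png

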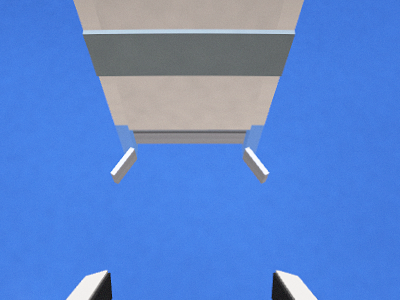

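Run:
```python
from h import *
print(F()); r.sign_off()
```

```text
[ 0.36 -0.13 -0.19]
the job is handed in; nothing more can be done
```

The plate is in the wide box and both pots are in the narrow box. I handed the job in at about 46 s of the 72 s, but I never saw the narrow flap head-on.

I pushed the plate in first, then pot B, then pot A behind it, with the tool leaned and two fingers spread. Each of the two final pushes (the plate, then both pots) stopped on the 7 N force guard at the back wall.

| Check | Result |
|---|---|
| Plate depth | Rear edge about 17 mm inside the face (13 mm needed) |
| Wide flap | Seen hanging shut in a straight-on wrist view |
| Pots | Both seen upright inside the narrow box through its clear sides; rear edge of the second about 16 mm inside |
| Bottle, rack, beaker | Re-measured within about 4 mm of their first positions, the same as the measuring error |

- **Narrow flap:** that view was out of reach for the arm, and the other view I tried missed the slot. That it is shut rests on the push depth and the side pictures.
- **Depth difference:** both contact depths came out 1–2 mm short of the stated 18 mm, about the calibration error.

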